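# Sort the hub-job hardware into the bench trays

## Robot

A 7-joint arm with a two-finger parallel gripper is mounted at the origin on the work surface. World frame = base frame: x ahead of the robot, y to its left, z up, the work surface at z = 0. Lengths are in mm, angles in rad, forces in N, time in s.
With the tool pointing down it reaches from about 400 to 875 mm from the base axis. Payload 4.4 kg.
Tool frame: the origin (TCP) lies at the very end of the fingers, on their centre line; the grasp point (between the pads) lies 19 mm behind it; z points along the fingers, y is the direction in which the jaws open and shut (so a half turn about z gives the same grasp; the last joint's range is limited). The gripper opens to 85 mm and grips with 20 to 120 N. Pads are 22 mm wide; open, the fingers measure 114 mm over their backs; the gripper's body (76 mm by 85 mm) begins 54 mm behind the grasp point. The pads swing forward as they close: fully open they stand 13 mm farther back than shut.
Start: joints at [1.219, 0.628, 0.038, 1.517, -0.027, 0.996, -0.02], TCP at [183.279, -623.64, 231.313] pointing down, gripper open.
Joint ranges: [-3.06, 3.06], [-0.37, 2.12], [-1.25, 1.32], [0.18, 2.47], [-1.1, 4.24], [0.23, 1.98], [-2.94, 2.94]. Speed limits (rad/s): [2.57, 2.57, 3.14, 3.14, 3.14, 3.14, 3.14].

## Interface

Orientations are given as [roll, pitch, yaw] about the fixed x, y, z axes, in that order (R = Rz(yaw) Ry(pitch) Rx(roll)).
In Python, from cell import ctrl gives the robot as it stands.
- The arm moves only by the shell command python3 -m crank 'ROWS' [OPENING]. ROWS is JSON, a list that holds one entry, the list of rows, each a list of 6 numbers: the shift along the tool's x, y, z in units of 30 mm (1.0 is 30 mm), then the turn, a rotation vector about the tool's x, y, z in units of 6 degrees (1.0 is 6 degrees). In form: [[[tx, ty, tz, rx, ry, rz], ...]]. A call has 1 to 12 rows; each row shifts and turns the pose as measured when the row begins, along the tool's axes as they then stand; what a row does not reach is not made up. A row lasts 1/12 s, in which the tool goes at most 41.7 mm and 7.16 degrees, less where a joint would pass 70% of its speed; a pose out of reach is approached as far as the arm can. A call is refused whole if a number of a shift passes 1 or a number of a turn 1, either way. A call with a gripper value outside its range is refused whole. OPENING is the gripper command: -1 is fully open, 1 is shut, values between are in proportion, set as the call begins (- or left out, the last holds). The fingers move at their own pace and stop on an object; the grip force is fixed at half the most. Time passes only in rows, so rows that do not move let the fingers close. It gives the time, the measured TCP pose, the force and the opening at its end, in the units of the state.
- ctrl.read_state(): the state, without advancing time (a new reading comes with each control period).
- ctrl.get_image(name): name is "scene" or "top"; returns a dict with "color" (480x640x3 uint8, red, green, blue), "depth" (480x640 float32, mm along the optical axis (not along the pixel's ray), 0 where there is no reading), "camera_matrix" (3x3 intrinsics, pixels), "R" (3x3) and "t" (3): a world point X has camera coordinates R X + t. Camera axes: x right, y down, z forward; pixel columns grow to the right and rows downward; lengths in mm; the calibration is good to about 2 mm. A picture is of the moment at which its call begins.
- ctrl.finish_job(): hands the job in, once; it reports no verdict.
Trained networks look in a picture, given as the dict that the camera call returned (one of the last four; its "shot" number tells which), for a name from the list of things; names that differ only in an ending like _2 or _b are one class to them, and where a whole thing is asked for, a point or a joint stands for the part that bears it (a point fixed in the world has none). Each returns a list of dicts, best first, with "conf" (0 to 1); they miss things now and then, are a little off and sometimes report something else, mostly with a low value. They report only what shows in the picture. A call takes as long as a camera call.
- ctrl.search_frame(query, picture): "extent" ([centre column, centre row, width, height] in pixels, round what is visible of it).
The state is a dict: "clock": time; "qpos": joint angles; "qd": joint speeds; "tau": joint torques, N m; "eef_pos": TCP position; "tool_rot": TCP orientation; "force": force on the tool from outside, world axes, zero at the start; "torque": the same for the moment, N m; "width": finger opening in mm.
Only numpy, scipy, OpenCV 4.12 (cv2) and the standard library are available. Lean on these libraries where they do the work, as an engineer would, in place of code of your own. Each camera call takes 0.05 s, during which the arm holds its last target. There are 200 camera calls.

## Task

Clear the loose hardware on the garage bench into its trays: both ball bearings into the round dish, both hexagon nuts into the square tray, and the wrench socket into the long narrow tray. The bearings and nuts must lie flat on the tray floor, side by side and not on one another, and the socket must stand upright; set each one down rather than dropping it, and leave the spray can and the spanner where they are.

Things in the scene. Friction and masses are not known exactly. Their poses are not given: they have to be found in the camera images.
- bearing_a: A ball bearing lying flat on the bench: a steel ring-shaped disc, outside diameter 47 mm, 14 mm thick, seen from above as bright outer and inner rings with a black seal between and a black bore (look only: it is solid, grip it across the outside). Origin at the middle of the body (7 mm above what it lies on), z along its axis. About 0.11 kg. The other bearing is identical.
- bearing_b: A ball bearing lying flat on the bench: a steel ring-shaped disc, outside diameter 47 mm, 14 mm thick, seen from above as bright outer and inner rings with a black seal between and a black bore (look only: it is solid, grip it across the outside). Origin at the middle of the body (7 mm above what it lies on), z along its axis. About 0.11 kg. The other bearing is identical.
- nut_a: A big hexagon axle nut lying flat on the bench: plain light metal, 36 mm across flats (42 mm across corners), 18 mm thick, with a 20 mm hole. Origin at the middle of the body (9 mm above what it lies on), z along its hole; its flats face its own x axis and every 60 degrees from there. About 0.12 kg. The other nut is identical.
- nut_b: A big hexagon axle nut lying flat on the bench: plain light metal, 36 mm across flats (42 mm across corners), 18 mm thick, with a 20 mm hole. Origin at the middle of the body (9 mm above what it lies on), z along its hole; its flats face its own x axis and every 60 degrees from there. About 0.12 kg. The other nut is identical.
- socket: A dark steel wrench socket standing on end on the bench: a plain cylinder of 34 mm diameter, 50 mm tall, with a black square on its top face and a thin black band round it. Origin at the middle of the body (25 mm above what it stands on), z along its axis. About 0.2 kg.
- dish: The round dish, 150 mm across outside at the foot and 160 mm at the rim, inside floor about 140 mm across. Fixed to the bench, grey-painted steel, open on top. Origin in the bench plane under its centre, z up. Floor 4 mm thick, wall 4 mm thick, rim 28 mm above the bench.
- square_tray: The square tray, 150 x 150 mm outside, 142 x 142 mm inside; its x and y axes run along its sides. Fixed to the bench, grey-painted steel, open on top. Origin in the bench plane under its centre, z up. Floor 4 mm thick, wall 4 mm thick, rim 28 mm above the bench.
- long_tray: The long narrow tray, 80 mm outside (72 mm inside) along its x axis and 190 mm outside (182 mm inside) along its y axis. Fixed to the bench, grey-painted steel, open on top. Origin in the bench plane under its centre, z up. Floor 4 mm thick, wall 4 mm thick, rim 28 mm above the bench.
- spray_can: A spray can with a blue label standing upright to one side of the work, 66 mm diameter, 160 mm tall. Origin at the centre of its foot. To be left alone.
- spanner: A steel spanner, 190 mm long, lying flat on the bench to one side of the work, along its x axis. To be left alone.

How it is judged:
By the outcome, as a careful person would: the job done as asked, in the order asked, and still so for the second after the job is handed in, with the robot touching nothing.
It also fails if it takes over 109 s, if anything falls off the work surface, if the arm or the gripper's body presses on something with over 40 N, if the wrist force passes 120 N, or if a joint passes its speed limit or range.

## Working session

There is one attempt and no reset: what is moved stays moved. The work goes in short steps, Python scripts to look and compute and a shell command to move; the robot and the scene stay as the last step left them, time stands still between calls to the robot, and variables do not carry over. Pictures are saved under pics/ and viewed, about 12 in all and at most 16, crops included, and the job is handed in when it is done.

```bash
ls; mkdir -p pics; python3 - <<'E'
from cell import ctrl
import cv2
s=ctrl.read_state();print(s)
for n in("top","scene"):
    p=ctrl.get_image(n);cv2.imwrite(f"pics/{n}0.png",p["color"][:,:,::-1])
    print(n,p["camera_matrix"],p["R"],p["t"])
    for q in["bearing_a","nut_a","socket","dish","square_tray","long_tray","spray_can","spanner"]:
        print(q,[(round(d["conf"],2),[round(float(v)) for v in d["extent"]]) for d in ctrl.search_frame(q,p)])
E
```

```text
pics
{'clock': 0.0, 'qpos': array([ 1.21921467,  0.62936643,  0.03843114,  1.51837301, -0.02700924,
        0.99626933, -0.01999176]), 'qd': array([-2.27328094e-04,  1.02011069e-03, -2.97824532e-04, -1.20314524e-03,
       -3.07873771e-04, -9.72976919e-04,  1.90887565e-05]), 'tau': array([-4.42141300e-04, -5.63404226e+01,  1.22624215e+00, -1.93441969e+01,
        1.11045488e-02,  1.06328301e-02, -2.26160603e-05]), 'eef_pos': array([ 183.10134794, -623.03114436,  230.3741183 ]), 'tool_rot': array([-3.13969419e+00,  1.19675808e-05,  2.85793516e-01]), 'force': array([ 0.19401642, -0.16402208,  1.32420577]), 'torque': array([ 0.01311453,  0.0054383 , -0.01908872]), 'width': 85.4008827809914}
top [[529.18094091   0.         328.17789376]
 [  0.         529.18094091 235.34919559]
 [  0.           0.           1.        ]] [[-0.02869839 -0.99947535 -0.01501393]
 [-0.99127051  0.03039    -0.12829349]
 [ 0.12868246  0.01120104 -0.99162259]] [  17.82093879  521.58956282 1214.7385968 ]
bearing_a [(0.8, [450, 281, 26, 18]), (0.52, [205, 296, 22, 17])]
nut_a [(0.62, [386, 278, 15, 12]), (0.45, [3
[... 250 characters left out ...]
 [[613.97042159   0.         308.93007245]
 [  0.         613.97042159 238.97083332]
 [  0.           0.           1.        ]] [[ 0.5179765   0.85528428  0.01375312]
 [ 0.70650802 -0.41870007 -0.57055821]
 [-0.48223104  0.30525244 -0.821142  ]] [-278.60174886 -321.91515315 1819.38873674]
bearing_a [(0.74, [370, 176, 22, 19])]
nut_a [(0.65, [278, 228, 15, 21]), (0.45, [240, 249, 19, 17])]
socket [(0.59, [341, 205, 17, 22]), (0.24, [486, 186, 37, 60])]
dish [(0.93, [225, 329, 70, 66])]
square_tray [(0.78, [404, 229, 76, 72]), (0.29, [279, 231, 16, 21])]
long_tray [(0.69, [316, 275, 78, 61])]
spray_can [(0.82, [487, 186, 40, 59])]
spanner [(0.86, [129, 366, 57, 69]), (0.3, [406, 228, 80, 70])]
```

```bash
python3 - <<'E'
import cv2
a=cv2.imread("pics/top0.png");cv2.imwrite("pics/c1.png",cv2.resize(a[240:330,170:490],None,fx=2.5,fy=2.5,interpolation=cv2.INTER_CUBIC))
E
```

```text
(no output)
```

View pics/top0.png

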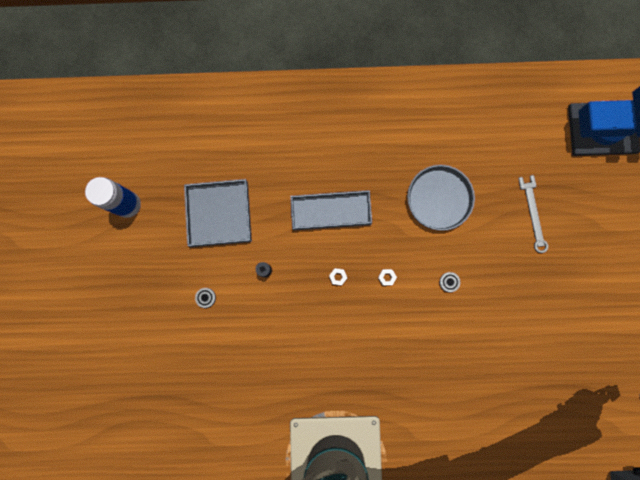

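View pics/c1.png

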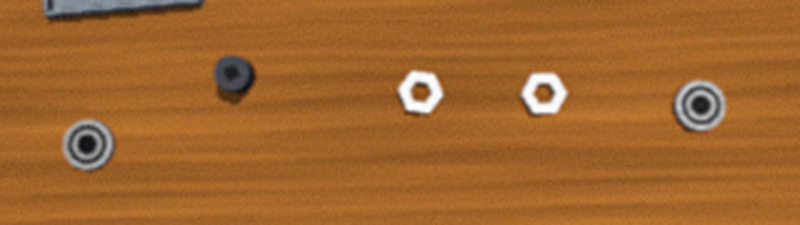

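View pics/scene0.png

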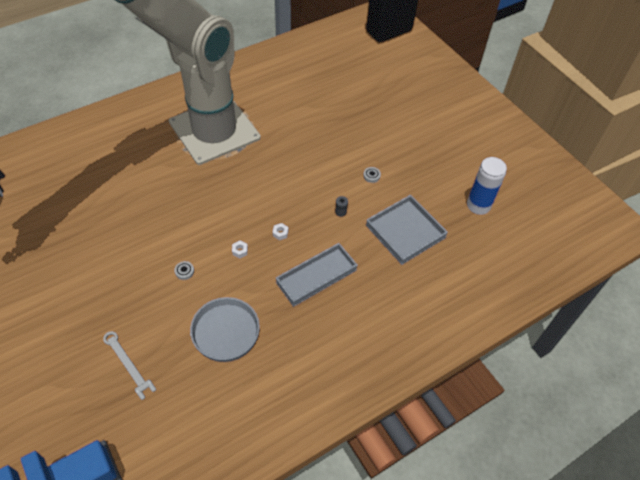

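```bash
cat > h.py <<'E'
from cell import ctrl
import cv2, numpy as np
def ray(p,u,v,z):
    K,R,t=p["camera_matrix"],p["R"],p["t"]
    c=-R.T@t; d=R.T@np.linalg.inv(K)@np.array([u,v,1.0])
    return c+d*(z-c[2])/d[2]
def px(p,X):
    q=p["camera_matrix"]@(p["R"]@np.array(X,float)+p["t"]); return q[:2]/q[2]
def seg(p,u,v,r,z):
    """world outline of the non-wood blob near (u,v), seen as at height z"""
    u0,v0=int(u)-r,int(v)-r
    im=cv2.resize(p["color"][v0:v0+2*r,u0:u0+2*r],None,fx=8,fy=8,interpolation=cv2.INTER_CUBIC).astype(int)
    m=((im[:,:,0]-im[:,:,2])<25).astype(np.uint8)
    cs,_=cv2.findContours(m,cv2.RETR_EXTERNAL,cv2.CHAIN_APPROX_NONE)
    c=max(cs,key=cv2.contourArea)[:,0]
    return np.array([ray(p,u0+(a+.5)/8-.5,v0+(b+.5)/8-.5,z)[:2] for a,b in c],np.float32)
def st():
    s=ctrl.read_state(); print("t",round(s["clock"],2),"tcp",s["eef_pos"].round(1),"rot",s["tool_rot"].round(4),"w",round(s["width"],1),"f",s["force"].round(1))
    return s
E
python3 - <<'E'
from h import *
T=ctrl.get_image("top");S=ctrl.get_image("scene")
def rep(n,p,u,v,r,z):
    c=seg(p,u,v,r,z);(x,y),w,a=cv2.minAreaRect(c)
    m=cv2.moments(c.reshape(-1,1,2));cx,cy=m["m10"]/m["m00"],m["m01"]/m["m00"]
    d=c-[cx,cy];th=np.arctan2(d[:,1],d[:,0]);rr=np.hypot(*d.T)
    ang=np.degrees(np.angle(np.sum((rr-rr.mean())*np.exp(6j*th)))/6)
    print(n,"cen",round(cx,1),round(cy,1),"rect",np.round((x,y)),np.round(w,1),round(a,1),"corner6",round(ang,1),"area",round(m["m00"]),"circ",[np.round(q,1) for q in cv2.minEnclosingCircle(c)])
for n,u,v,r,z in[("bL",204.5,297.5,16,10),("bR",450,282,16,10),("nL",338.5,276.5,14,13),("nR",388,277,14,13),("so",264,271,13,45),("sq",218,214,42,28),("lo",331,211,50,28),("di",440,198,42,28)]: rep("T "+n,T,u,v,r,z)
for n,u,v,r,z in[("bL",372,174,15,10),("bR",184,270,15,10),("nL",280,231,15,13),("nR",240,249,15,13),("so",341,206,17,25),("sq",405,229,48,28),("lo",317,275,50,28),("di",225,328,44,28)]: rep("S "+n,S,u,v,r,z)
E
```

```text
T bL cen 384.8 299.4 rect [385. 299.] [46.2 46.9] 44.0 corner6 23.5 area 1689 circ [array([385.1, 299.5]), np.float64(23.8)]
T bR cen 405.1 -281.0 rect [ 405. -281.] [47.4 45.8] 88.3 corner6 -18.5 area 1712 circ [array([ 405.1, -281. ]), np.float64(24.4)]
T nL cen 425.0 -17.0 rect [425. -17.] [41.1 38.1] 79.7 corner6 20.2 area 1173 circ [array([424.9, -16.8]), np.float64(21.2)]
T nR cen 420.6 -133.5 rect [ 420. -134.] [41.5 37.3] 88.3 corner6 28.6 area 1182 circ [array([ 420.2, -133.6]), np.float64(20.9)]
T so cen 445.2 155.6 rect [445. 155.] [36.7 32.6] 74.4 corner6 17.3 area 942 circ [array([445.1, 155.8]), np.float64(18.7)]
T sq cen 585.5 266.2 rect [585. 266.] [153.5 152.5] 3.3 corner6 -17.9 area 23092 circ [array([585.9, 266.1]), np.float64(106.3)]
T lo cen 583.5 -5.3 rect [583.  -5.] [ 84.2 190.6] 2.3 corner6 2.0 area 15679 circ [array([584.4,  -5.4]), np.float64(102.4)]
T di cen 606.2 -267.9 rect [ 606. -268.] [157.7 159.8] 54.4 corner6 19.5 area 19804 circ [array([ 606.5, -268. ]), np.float64(80.5)]
S bL cen 384.1 297.6 rect [384. 298.] [46.9 56. ] 55.0 corner6 -7.9 area 2086
[... 245 characters left out ...]
area 1658 circ [array([425.2, -19.9]), np.float64(26.3)]
S nR cen 420.7 -136.4 rect [ 421. -137.] [39.4 52.9] 59.5 corner6 29.8 area 1623 circ [array([ 420.9, -136.5]), np.float64(26.6)]
S so cen 443.3 156.8 rect [444. 157.] [31.4 67.5] 54.1 corner6 26.3 area 1776 circ [array([443.8, 156.1]), np.float64(33.8)]
S sq cen 591.9 260.5 rect [592. 260.] [161.6 164.4] 3.4 corner6 16.3 area 25823 circ [array([591.7, 259.7]), np.float64(113.0)]
S lo cen 590.8 -10.6 rect [591. -11.] [ 92.7 197.9] 2.5 corner6 1.7 area 17784 circ [array([591.1, -11.2]), np.float64(107.5)]
S di cen 608.7 -271.2 rect [ 608. -271.] [161.8 160.9] 29.6 corner6 -20.6 area 20466 circ [array([ 608.8, -271.9]), np.float64(82.9)]
```

```bash
python3 -m crank '[[[0,0,1,0,0,0.91],[0,0,1,0,0,0.91],[0,0,1,0,0,0.91],[0.65,-1,0,0,0,0],[0.65,-1,0,0,0,0],[0.65,-1,0,0,0,0],[0.65,-1,0,0,0,0],[0.65,-1,0,0,0,0],[0.65,-1,0,0,0,0],[0,0,0,0,0,0]]]' -1; python3 -c "
from h import *
st()"
```

```text
clock: 1.83
eef_pos: [304.0, -442.4, 132.6]
tool_rot: [3.138, 0.004, -0.022]
force: [0.4, 1.1, 0.5]
width: 85.8
t 1.83 tcp [ 304.  -442.4  132.6] rot [ 3.1383  0.0044 -0.0225] w 85.8 f [0.4 1.1 0.5]
```

```bash
python3 -m crank '[[[0.56,-0.89,0.3,0,0,-0.2],[0.56,-0.89,0.3,0,0,0],[0.56,-0.89,0.3,0,0,0],[0.56,-0.89,0.3,0,0,0],[0.56,-0.89,0.3,0,0,0],[0.56,-0.89,0.3,0,0,0],[0,0,0,0,0,0],[0,0,0,0,0,0]]]'
```

```text
clock: 2.5
eef_pos: [413.7, -278.4, 76.8]
tool_rot: [3.131, -0.002, 0.005]
force: [-0.6, -0.4, -0.4]
width: 85.2
```

```bash
python3 -m crank '[[[-0.29,0.1,0.5,-0.1,0,0],[0,0,0.8,0,0,0],[0,0,0,0,0,0],[0,0,0,0,0,0]]]'; python3 - <<'E'
from h import *
p=ctrl.get_image("scene");cv2.imwrite("pics/s1.png",cv2.resize(p["color"][190:330,90:270,::-1],None,fx=4,fy=4,interpolation=cv2.INTER_CUBIC))
E
```

```text
clock: 2.83
eef_pos: [406.9, -284.8, 38.5]
tool_rot: [3.117, -0.006, 0.006]
force: [0.0, -0.9, -0.1]
width: 85.5
```

View pics/s1.png

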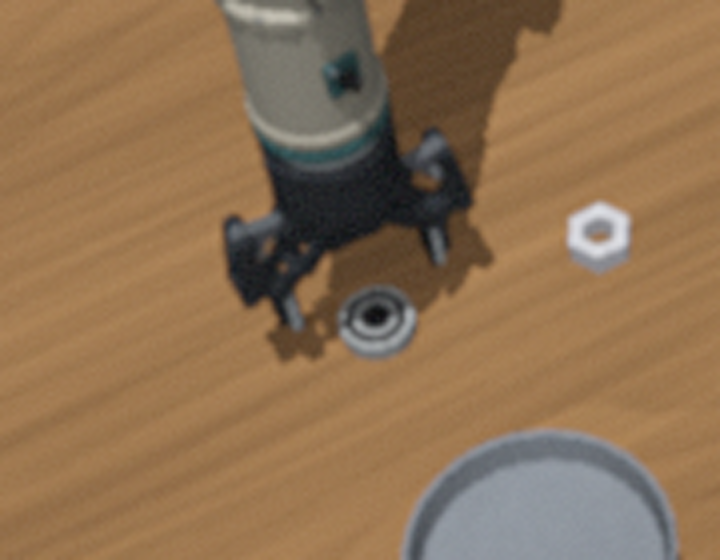

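```bash
python3 -m crank '[[[-0.06,-0.1,0.6,0.23,0.05,0],[0,0,0.5,0,0,0],[0,0,0,0,0,0],[0,0,0,0,0,0]]]'
```

```text
clock: 3.22
eef_pos: [407.1, -286.5, 9.3]
tool_rot: [3.138, -0.018, 0.002]
force: [0.3, -0.8, -0.2]
width: 85.6
```

```bash
python3 -m crank '[[[-0.05,-0.15,0.25,0,-0.17,0],[0,0,0,0,0,0],[0,0,0,0,0,0]]]'; python3 -m crank '[[[0,0,0,0,0,0],[0,0,0,0,0,0],[0,0,0,0,0,0],[0,0,0,0,0,0],[0,0,0,0,0,0],[0,0,0,0,0,0],[0,0,0,0,0,0],[0,0,0,0,0,0]]]' 1
```

```text
clock: 3.47
eef_pos: [407.2, -283.6, 4.2]
tool_rot: [3.134, -0.002, 0.001]
force: [-0.1, 0.1, 0.5]
width: 85.5
clock: 4.13
eef_pos: [408.4, -283.3, 6.3]
tool_rot: [3.133, -0.005, 0.003]
force: [0.6, 0.8, -0.9]
width: 43.9
```

```bash
python3 -m crank '[[[0,0,0,0,0,0],[0,0,0,0,0,0],[0,0,0,0,0,0]]]' 1;python3 - <<'E'
from h import *
p=ctrl.get_image("scene");cv2.imwrite("pics/s2.png",cv2.resize(p["color"][210:310,110:250,::-1],None,fx=5,fy=5,interpolation=cv2.INTER_CUBIC))
E
```

```text
clock: 4.38
eef_pos: [408.3, -283.3, 6.1]
tool_rot: [3.133, -0.004, 0.002]
force: [-0.8, 0.3, 1.7]
width: 43.8
```

View pics/s2.png

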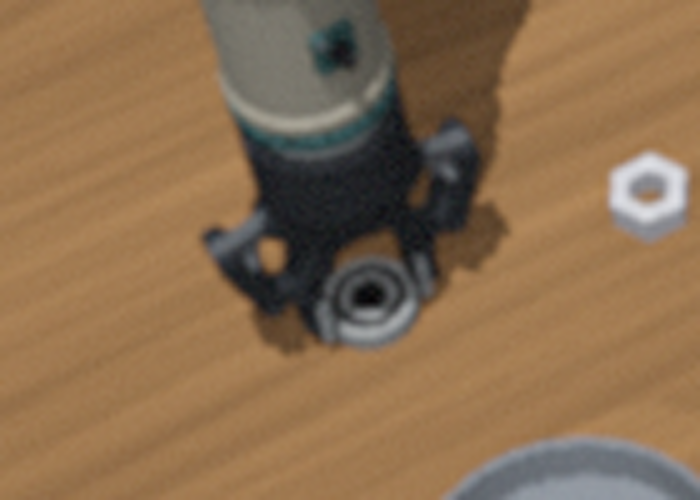

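```bash
python3 -m crank '[[[0,0,-0.5,0,0,0],[0,0,-1,0,0,0],[0,0,-0.8,0,0,0],[0.9,-0.06,0,0,0,0],[0.9,-0.06,0,0,0,0],[0.9,-0.06,0,0,0,0],[0.9,-0.06,0,0,0,0],[0.9,-0.06,0,0,0,0],[0.9,-0.06,0,0,0,0],[0.9,-0.06,0,0,0,0],[0.6,-0.06,0,0,0,0],[0,0,0,0,0,0]]]';python3 - <<'E'
from h import *
p=ctrl.get_image("top");cv2.imwrite("pics/s3.png",cv2.resize(p["color"][140:300,360:520,::-1],None,fx=3.5,fy=3.5,interpolation=cv2.INTER_CUBIC))
p=ctrl.get_image("scene");cv2.imwrite("pics/s3b.png",cv2.resize(p["color"][210:370,150:310,::-1],None,fx=3.5,fy=3.5,interpolation=cv2.INTER_CUBIC))
st()
E
```

```text
clock: 5.43
eef_pos: [618.9, -265.7, 75.7]
tool_rot: [3.138, 0.002, -0.003]
force: [1.0, 0.1, -0.3]
width: 43.9
t 5.53 tcp [ 614.5 -266.6   75.3] rot [ 3.1381  0.0075 -0.0048] w 43.7 f [-0.2  0.9 -2.3]
```

View pics/s3b.png

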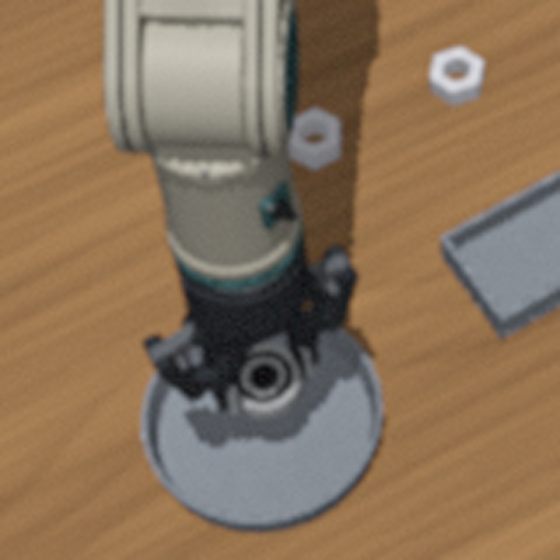

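```bash
python3 -m crank '[[[0.72,0.05,0.5,0,0,0],[0,0,0.6,0,0,0],[0,0,0.5,0,0,0],[0,0,0,0,0,0],[0,0,0,0,0,0]]]'
```

```text
clock: 5.95
eef_pos: [627.8, -271.7, 25.6]
tool_rot: [3.138, 0.016, -0.011]
force: [0.4, 0.8, -1.4]
width: 43.6
```

```bash
python3 -m crank '[[[0.28,-0.07,0.25,0,0.15,-0.1],[0,0,0.1,0,0,0],[0,0,0,0,0,0],[0,0,0,0,0,0]]]'; python3 -c "
from h import *
st()"
```

```text
clock: 6.28
eef_pos: [635.0, -271.3, 16.4]
tool_rot: [3.137, -0.001, -0.002]
force: [0.1, -0.6, -0.8]
width: 44.0
t 6.28 tcp [ 635.  -271.3   16.4] rot [ 3.1369e+00 -1.0000e-03 -2.2000e-03] w 44.0 f [ 0.1 -0.6 -0.8]
```

```bash
python3 -m crank '[[[0,0,0.16,0,0,0],[0,0,0,0,0,0],[0,0,0,0,0,0]]]'
```

```text
clock: 6.53
eef_pos: [635.7, -271.8, 12.6]
tool_rot: [3.136, -0.003, -0.002]
force: [-0.7, 0.4, -1.0]
width: 43.4
```

```bash
python3 -m crank '[[[0,0,0.08,0,0,0],[0,0,0,0,0,0],[0,0,0,0,0,0]]]'; python3 -m crank '[[[0,0,0.06,0,0,0],[0,0,0,0,0,0],[0,0,0,0,0,0]]]'
```

```text
clock: 6.78
eef_pos: [636.2, -272.0, 10.6]
tool_rot: [3.135, -0.004, -0.002]
force: [0.1, -1.0, -1.2]
width: 43.7
clock: 7.03
eef_pos: [636.7, -272.2, 10.9]
tool_rot: [3.135, -0.005, -0.002]
force: [0.4, -0.3, -1.4]
width: 43.9
```

```bash
python3 -m crank '[[[-0.04,0,0.1,0,0,0],[0,0,0,0,0,0]]]'; python3 -m crank '[[[0,0,0.06,0,0,0],[0,0,0,0,0,0]]]'
```

```text
clock: 7.2
eef_pos: [637.4, -272.4, 10.7]
tool_rot: [3.135, -0.009, -0.002]
force: [0.1, -0.4, -1.6]
width: 43.7
clock: 7.37
eef_pos: [638.1, -272.6, 10.3]
tool_rot: [3.134, -0.01, -0.001]
force: [0.7, -0.2, -2.2]
width: 43.9
```

```bash
python3 -m crank '[[[-0.08,0,0.15,0,-0.1,0]]]';  python3 -c "
from h import *
st()"; python3 -m crank '[[[0,0,0.1,0,0,0]]]'
```

```text
clock: 7.45
eef_pos: [638.1, -272.7, 9.8]
tool_rot: [3.134, -0.004, -0.002]
force: [-6.2, 6.9, 50.4]
width: 44.0
t 7.45 tcp [ 638.1 -272.7    9.8] rot [ 3.1343e+00 -4.3000e-03 -1.6000e-03] w 44.0 f [-6.2  6.9 50.4]
clock: 7.53
eef_pos: [638.1, -272.7, 10.0]
tool_rot: [3.135, -0.004, -0.001]
force: [-8.4, 3.1, 20.0]
width: 43.6
```

```bash
python3 -m crank '[[[0,0,0,0,0,0],[0,0,0,0,0,0],[0,0,0,0,0,0],[0,0,0,0,0,0]]]' -0.42; python3 -m crank '[[[0,0,-0.5,0,0,0],[0,0,-1,0,0,0],[0,0,-1,0,0,0],[0,0,0,0,0,0],[0,0,0,0,0,0]]]'; python3 - <<'E'
from h import *
p=ctrl.get_image("scene");cv2.imwrite("pics/s4.png",cv2.resize(p["color"][250:370,150:310,::-1],None,fx=4,fy=4,interpolation=cv2.INTER_CUBIC))
E
```

```text
clock: 7.87
eef_pos: [638.5, -273.0, 10.4]
tool_rot: [3.134, -0.005, -0.001]
force: [0.0, -0.3, -0.6]
width: 60.7
clock: 8.28
eef_pos: [636.1, -271.9, 87.0]
tool_rot: [3.136, 0.001, -0.002]
force: [-0.5, 0.6, -0.5]
width: 60.5
```

View pics/s4.png

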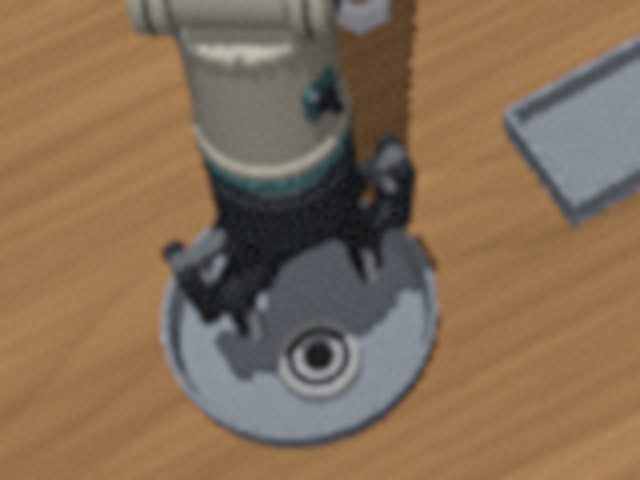

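```bash
python3 -m crank '[[[-0.44,-1,-0.3,0,0,0],[-0.44,-1,0,0,0,0],[-0.44,-1,0,0,0,0],[-0.44,-1,0,0,0,0],[-0.44,-1,0,0,0,0],[-0.44,-1,0,0,0,0],[-0.44,-1,0,0,0,0],[-0.44,-1,0,0,0,0],[-0.44,-1,0,0,0,0],[-0.44,-1,0,0,0,0],[-0.44,-1,0,0,0,0],[-0.44,-1,0,0,0,0]]]' -1; python3 -c "
from h import *
st()"
```

```text
clock: 9.33
eef_pos: [471.7, 91.5, 86.4]
tool_rot: [3.125, 0.004, -0.018]
force: [0.6, 1.1, 0.3]
width: 85.7
t 9.33 tcp [471.7  91.5  86.4] rot [ 3.1253  0.0042 -0.0179] w 85.7 f [0.6 1.1 0.3]
```

```bash
python3 -m crank '[[[-0.4,-0.95,0,0.15,0,-0.17],[-0.4,-0.95,0,0,0,0],[-0.4,-0.95,0,0,0,0],[-0.4,-0.95,0,0,0,0],[-0.4,-0.95,0,0,0,0],[-0.4,-0.95,0,0,0,0],[-0.4,-0.95,0,0,0,0],[0,0,0,0,0,0],[0,0,0,0,0,0],[0,0,0,0,0,0]]]'
```

```text
clock: 10.17
eef_pos: [374.1, 308.3, 81.2]
tool_rot: [3.14, 0.015, 0.017]
force: [-0.0, 0.3, 0.7]
width: 85.6
```

```bash
python3 -m crank '[[[0.3,0.3,0.3,0,0.14,0.16],[0,0,0.6,0,0,0],[0,0,0.6,0,0,0],[0,0,0,0,0,0],[0,0,0,0,0,0]]]'
```

```text
clock: 10.58
eef_pos: [386.6, 293.8, 34.9]
tool_rot: [3.138, -0.002, -0.009]
force: [-0.1, -1.3, 0.5]
width: 85.6
```

```bash
python3 -m crank '[[[-0.05,-0.16,0.5,0,0,-0.08],[0,0,0.4,0,0,0],[0,0,0,0,0,0],[0,0,0,0,0,0]]]'
```

```text
clock: 10.92
eef_pos: [388.3, 295.8, 9.9]
tool_rot: [3.138, -0.005, -0.007]
force: [0.1, 0.1, 0.5]
width: 85.4
```

```bash
python3 - <<'E'
from h import *
p=ctrl.get_image("scene");cv2.imwrite("pics/s5.png",cv2.resize(p["color"][110:220,310:450,::-1],None,fx=4,fy=4,interpolation=cv2.INTER_CUBIC))
E
```

```text
(no output)
```

View pics/s5.png

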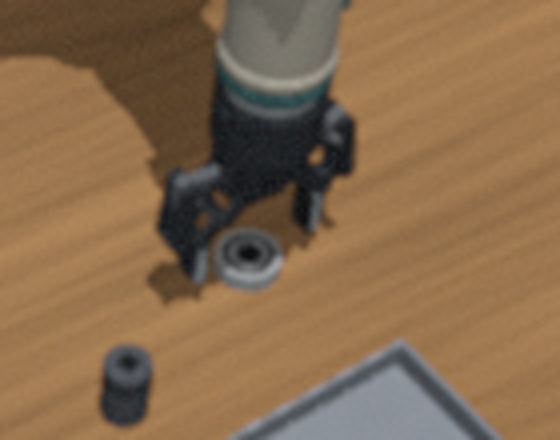

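Bearing (at crop 248,258) sits between the open fingers. Lower a little, correct and close.

```bash
python3 -m crank '[[[-0.15,-0.1,0.22,0,0,0],[-0.03,0,0.06,0,0,0],[-0.03,0,0.03,0,0,0]]]'; python3 -m crank '[[[-0.02,0,0,0,0,0],[0,0,0,0,0,0],[-0.02,0,0,0,0,0],[0,0,0,0,0,0],[-0.02,0,0,0,0,0],[0,0,0,0,0,0],[0,0,0,0,0,0],[0,0,0,0,0,0]]]' 1
```

```text
clock: 11.22
eef_pos: [384.4, 298.9, 3.5]
tool_rot: [3.141, -0.009, -0.009]
force: [0.0, 0.5, 0.1]
width: 85.6
clock: 11.88
eef_pos: [383.2, 299.1, 6.1]
tool_rot: [-3.141, -0.011, -0.009]
force: [0.2, 0.5, -0.8]
width: 43.9
```

```bash
python3 -m crank '[[[0,0,-0.5,0,-0.1,-0.1],[0,0,-1,0,0,0],[0,0,-1,0,0,0],[0,0.5,-0.3,0,0,0],[0.34,1,0,0,0,0],[0.34,1,0,0,0,0],[0.34,1,0,0,0,0],[0.34,1,0,0,0,0],[0.34,1,0,0,0,0],[0.34,1,0,0,0,0],[0.34,1,0,0,0,0],[0.34,1,0,0,0,0]]]'; python3 -m crank '[[[0.34,1,0,0,0,0],[0.34,1,0,0,0,0],[0.34,1,0,0,0,0],[0.34,1,0,0,0,0],[0.34,1,0,0,0,0],[0.34,1,0,0,0,0],[0.34,1,0,0,0,0],[0.34,1,0,0,0,0],[0,0,0,0,0,0]]]'
```

```text
clock: 12.88
eef_pos: [463.9, 37.5, 89.2]
tool_rot: [-3.141, 0.006, 0.02]
force: [1.1, -0.7, -0.9]
width: 43.5
clock: 13.63
eef_pos: [543.5, -229.0, 83.3]
tool_rot: [3.136, 0.013, 0.006]
force: [1.1, -0.8, -0.2]
width: 43.4
```

```bash
python3 -m crank '[[[0.5,0.5,0.3,0,0.1,0.05],[0.4,0.5,0.3,0,0,0],[0,0,0.4,0,0,0],[0,0,0,0,0,0],[0,0,0,0,0,0]]]'
```

```text
clock: 14.05
eef_pos: [564.5, -265.1, 48.1]
tool_rot: [3.137, 0.008, -0.008]
force: [0.6, -0.5, -1.9]
width: 43.6
```

```bash
python3 -m crank '[[[0.44,0.16,0.4,0,0.08,-0.06],[0,0,0.4,0,0,0],[0,0,0,0,0,0],[0,0,0,0,0,0]]]'
```

```text
clock: 14.38
eef_pos: [574.0, -266.1, 22.8]
tool_rot: [-3.142, 0.004, 0.0]
force: [-0.3, -0.5, -1.1]
width: 44.0
```

```bash
python3 -m crank '[[[0.12,0.12,0.2,0,0,0],[0,0,0.1,0,0,0],[0,0,0,0,0,0],[0,0,0,0,0,0]]]'
```

```text
clock: 14.72
eef_pos: [576.9, -268.1, 14.1]
tool_rot: [-3.14, 0.005, 0.002]
force: [0.1, -0.9, -0.8]
width: 44.1
```

```bash
python3 -m crank '[[[0.03,0.05,0.13,0,0,0],[0,0,0.03,0,0,0],[0,0,0,0,0,0]]]'; python3 -m crank '[[[0,0,0.06,0,0,0]]]';python3 -m crank '[[[0,0,0.06,0,0,0]]]'
```

```text
clock: 14.97
eef_pos: [578.2, -269.8, 9.9]
tool_rot: [-3.141, 0.004, 0.002]
force: [-0.3, 0.7, 0.3]
width: 43.7
clock: 15.05
eef_pos: [578.2, -269.8, 9.6]
tool_rot: [-3.14, 0.004, 0.002]
force: [-6.1, 4.2, 25.1]
width: 44.0
clock: 15.13
eef_pos: [578.2, -269.8, 9.7]
tool_rot: [-3.14, 0.004, 0.002]
force: [-4.8, 2.5, 16.3]
width: 43.6
```

```bash
python3 -m crank '[[[0,0,0,0,0,0],[0,0,0,0,0,0],[0,0,0,0,0,0],[0,0,0,0,0,0]]]' -0.42; python3 -m crank '[[[0,0,-0.5,0,0,0],[0,0,-1,0,0,0],[0,0,-1,0,0,0],[-0.9,-0.77,0,0,0,0],[-0.9,-0.77,0,0,0,0],[-0.9,-0.77,0,0,0,0],[-0.9,-0.77,0,0,0,0],[-0.9,-0.77,0,0,0,0],[-0.6,-0.5,0,0,0,0],[0,0,0,0,0,0]]]'; python3 -m crank '[[[0,0,0,0,0,-0.95],[0,0,0,0,0,-0.95],[0,0,0,0,0,-0.95],[0,0,0,0,0,-0.95],[0,0,0,0,0,-0.95],[0,0,0,0,0,0],[0,0,0,0,0,0]]]' -1; python3 - <<'E'
from h import *
p=ctrl.get_image("scene");cv2.imwrite("pics/s6.png",cv2.resize(p["color"][210:370,150:350,::-1],None,fx=3.5,fy=3.5,interpolation=cv2.INTER_CUBIC))
st()
E
```

```text
clock: 15.47
eef_pos: [579.1, -270.4, 11.0]
tool_rot: [-3.141, 0.002, 0.001]
force: [-0.2, -0.3, 0.2]
width: 60.7
clock: 16.3
eef_pos: [422.8, -138.6, 95.6]
tool_rot: [3.137, -0.008, -0.001]
force: [-1.3, 0.5, -0.3]
width: 60.6
clock: 16.88
eef_pos: [427.0, -140.1, 101.4]
tool_rot: [3.126, -0.012, 0.518]
force: [-0.7, 0.6, -0.0]
width: 85.3
t 16.93 tcp [ 427.1 -140.2  101.4] rot [ 3.1257 -0.0119  0.5181] w 85.6 f [-0.3 -0.8  0.6]
```

View pics/s6.png

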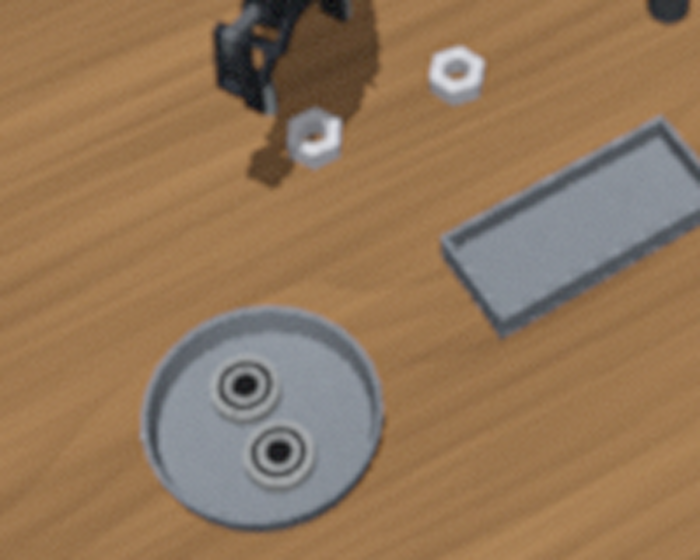

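```bash
python3 -m crank '[[[-0.11,-0.25,0.5,0.15,-0.11,0.18],[0,0,0.8,0,0,0],[0,0,0.7,0,0,0],[0,0,0,0,0,0],[0,0,0,0,0,0]]]'
```

```text
clock: 17.35
eef_pos: [423.6, -136.5, 47.9]
tool_rot: [3.14, -0.003, 0.486]
force: [-0.3, 1.4, 0.5]
width: 85.6
```

```bash
python3 -m crank '[[[-0.06,-0.09,0.5,0,0,-0.1],[0,0,0.5,0,0,0],[0,0,0.3,0,0,0],[0,0,0,0,0,0],[0,0,0,0,0,0]]]'
```

```text
clock: 17.77
eef_pos: [424.0, -133.9, 22.0]
tool_rot: [-3.14, -0.008, 0.489]
force: [0.2, 0.1, 0.2]
width: 85.5
```

```bash
python3 -m crank '[[[-0.12,-0.02,0.4,0,-0.08,-0.08],[0,0,0.25,0,0,0],[0,0,0.05,0,0,0],[0,0,0,0,0,0]]]'
```

```text
clock: 18.1
eef_pos: [423.1, -134.7, 4.2]
tool_rot: [-3.14, -0.005, 0.497]
force: [-0.4, -0.5, -0.5]
width: 85.4
```

```bash
python3 -m crank '[[[-0.08,-0.04,0,0,0,0],[0,0,0,0,0,0],[0,0,0,0,0,0],[0,0,0,0,0,0],[0,0,0,0,0,0],[0,0,0,0,0,0],[0,0,0,0,0,0],[0,0,0,0,0,0],[0,0,0,0,0,0]]]' 1
```

```text
clock: 18.85
eef_pos: [421.5, -134.9, 7.4]
tool_rot: [-3.141, -0.01, 0.495]
force: [-0.2, 0.4, -1.3]
width: 34.0
```

```bash
python3 -m crank '[[[0,0,-0.5,0,0,0],[0,0,-1,0,0,0],[0,0,-0.8,0,0,0.95],[0,0,0,0,0,0.95],[0,0,0,0,0,0.95],[0,0,0,0,0,0.95],[0,0,0,0,0,0.85],[0,0,0,0,0,0],[0,0,0,0,0,0]]]'
```

```text
clock: 19.6
eef_pos: [419.7, -134.2, 78.7]
tool_rot: [-3.135, -0.005, -0.012]
force: [0.6, 0.6, -1.6]
width: 34.4
```

```bash
python3 -m crank '[[[0.49,-1,-0.2,-0.06,0,-0.1],[0.49,-1,0,0,0,0],[0.49,-1,0,0,0,0],[0.49,-1,0,0,0,0],[0.49,-1,0,0,0,0],[0.49,-1,0,0,0,0],[0.49,-1,0,0,0,0],[0.49,-1,0,0,0,0],[0.49,-1,0,0,0,0],[0.49,-1,0,0,0,0],[0.49,-1,0,0,0,0],[0.49,-1,0,0,0,0]]]'; python3 -m crank '[[[0.3,-0.6,0,0,0,0],[0,0,0,0,0,0],[0,0,0,0,0,0]]]'
```

```text
clock: 20.6
eef_pos: [597.7, 230.7, 81.3]
tool_rot: [3.135, 0.004, 0.006]
force: [0.8, -0.1, -1.3]
width: 34.0
clock: 20.85
eef_pos: [607.1, 260.6, 77.8]
tool_rot: [3.139, 0.005, 0.027]
force: [0.4, -1.2, -2.5]
width: 34.6
```

```bash
python3 -m crank '[[[0.33,-0.1,0.5,0,0,0.25],[0,0,0.7,0,0,0],[0,0,0.5,0,0,0],[0,0,0,0,0,0],[0,0,0,0,0,0]]]'
```

```text
clock: 21.27
eef_pos: [615.0, 259.3, 24.1]
tool_rot: [3.138, 0.009, 0.0]
force: [-0.3, 0.1, -0.5]
width: 34.8
```

```bash
python3 -m crank '[[[0.06,-0.12,0.25,0,0.08,0],[0,0,0.1,0,0,0],[0,0,0,0,0,0],[0,0,0,0,0,0]]]'
```

```text
clock: 21.6
eef_pos: [617.4, 261.2, 14.6]
tool_rot: [3.138, -0.001, -0.002]
force: [-0.1, 0.5, -2.2]
width: 34.3
```

```bash
python3 -m crank '[[[0,-0.05,0.1,0,0,0],[0,0,0.02,0,0,0],[0,0,0,0,0,0]]]'; python3 -m crank '[[[0,0,0.06,0,0,0]]]'
```

```text
clock: 21.85
eef_pos: [618.2, 263.1, 12.2]
tool_rot: [3.138, -0.004, -0.002]
force: [0.3, -0.0, -0.7]
width: 34.4
clock: 21.93
eef_pos: [618.5, 263.3, 11.1]
tool_rot: [3.139, -0.004, -0.001]
force: [-6.0, -1.6, 18.5]
width: 34.1
```

```bash
python3 -m crank '[[[0,0,0,0,0,0],[0,0,0,0,0,0],[0,0,0,0,0,0],[0,0,0,0,0,0]]]' -0.2; python3 -m crank '[[[0,0,-0.5,0,0,0],[0,0,-1,0,0,0],[0,0,-1,0,0,0],[-0.69,1,0,0,0,0],[-0.69,1,0,0,0,0],[-0.69,1,0,0,0,0],[-0.69,1,0,0,0,0],[-0.69,1,0,0,0,0],[-0.69,1,0,0,0,0],[-0.69,1,0,0,0,0],[-0.69,1,0,0,0,0],[-0.69,1,0,0,0,0]]]'; python3 -m crank '[[[0,0,0,0,0,-0.85],[0,0,0,0,0,-0.85],[0,0,0,0,0,-0.85],[0,0,0,0,0,-0.85],[0,0,0,0,0,0],[0,0,0,0,0,0]]]' -1
```

```text
clock: 22.27
eef_pos: [619.5, 263.5, 12.2]
tool_rot: [3.139, -0.006, -0.001]
force: [0.3, 0.1, 0.3]
width: 51.2
clock: 23.27
eef_pos: [436.6, -9.2, 98.7]
tool_rot: [-3.139, -0.028, 0.018]
force: [0.3, -0.5, -0.8]
width: 51.1
clock: 23.77
eef_pos: [433.4, -20.4, 105.8]
tool_rot: [3.131, -0.034, 0.366]
force: [0.1, 0.6, 0.2]
width: 85.0
```

```bash
python3 -m crank '[[[-0.23,-0.17,0.5,0.1,-0.32,0.12],[0,0,0.8,0,0,0],[0,0,0.8,0,0,0],[0,0,0.4,0,0,0],[0,0,0,0,0,0],[0,0,0,0,0,0]]]'; python3 - <<'E'
from h import *
st()
p=ctrl.get_image("scene");cv2.imwrite("pics/s7.png",cv2.resize(p["color"][170:290,220:460,::-1],None,fx=3,fy=3,interpolation=cv2.INTER_CUBIC))
E
```

```text
clock: 24.27
eef_pos: [430.0, -17.9, 30.7]
tool_rot: [3.139, -0.008, 0.339]
force: [0.6, -0.1, 0.8]
width: 86.0
t 24.27 tcp [430.  -17.9  30.7] rot [ 3.1393 -0.0077  0.3393] w 86.0 f [ 0.6 -0.1  0.8]
```

View pics/s7.png

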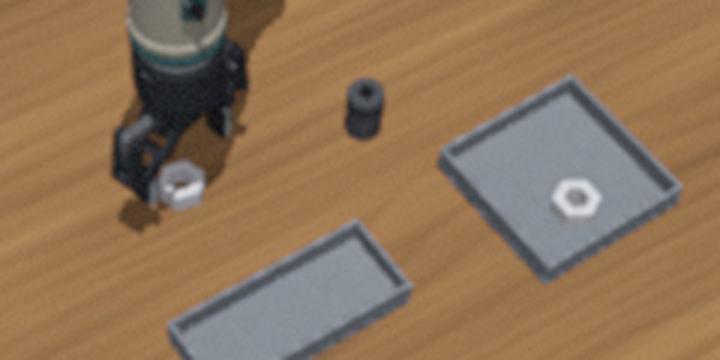

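```bash
python3 -m crank '[[[-0.16,-0.06,0.5,0,-0.07,-0.1],[0,0,0.4,0,0,0],[-0.04,0,0.1,0,0,0],[0,0,0,0,0,0]]]'
```

```text
clock: 24.65
eef_pos: [431.9, -19.2, 8.3]
tool_rot: [3.139, 0.006, 0.348]
force: [0.0, -0.0, -0.4]
width: 85.5
```

```bash
python3 -m crank '[[[-0.24,-0.1,0.15,0,0.05,0],[-0.04,0,0.06,0,0,0],[0,0,0,0,0,0]]]'; python3 -m crank '[[[0,0,0,0,0,0],[0,0,0,0,0,0],[0,0,0,0,0,0],[0,0,0,0,0,0],[0,0,0,0,0,0],[0,0,0,0,0,0],[0,0,0,0,0,0],[0,0,0,0,0,0],[0,0,0,0,0,0]]]' 1
```

```text
clock: 24.9
eef_pos: [428.8, -19.9, 8.4]
tool_rot: [3.141, 0.009, 0.348]
force: [-0.7, -1.2, 0.4]
width: 85.5
clock: 25.65
eef_pos: [428.9, -19.5, 9.7]
tool_rot: [3.141, 0.007, 0.348]
force: [0.1, -0.6, 1.9]
width: 34.2
```

```bash
python3 -m crank '[[[0,0,-0.5,0,0,0],[0,0,-1,0,0,0],[0,0,-0.8,0,0,0.83],[0,0,0,0,0,0.83],[0,0,0,0,0,0.83],[0,0,0,0,0,0.83],[0,0,0,0,0,0],[0,0,0,0,0,0]]]';python3 -m crank '[[[0.44,-1,-0.2,0,0,0],[0.44,-1,0,0,0,0],[0.44,-1,0,0,0,0],[0.44,-1,0,0,0,0],[0.44,-1,0,0,0,0],[0.44,-1,0,0,0,0],[0.44,-1,0,0,0,0],[0.44,-1,0,0,0,0],[0.44,-1,0,0,0,0],[0,0,0,0,0,0],[0,0,0,0,0,0]]]'
```

```text
clock: 26.32
eef_pos: [428.4, -19.3, 81.1]
tool_rot: [3.139, 0.01, -0.015]
force: [-0.3, 1.1, -1.1]
width: 33.6
clock: 27.23
eef_pos: [552.5, 259.1, 79.3]
tool_rot: [3.136, 0.018, 0.002]
force: [-0.6, -2.1, -1.2]
width: 33.6
```

```bash
python3 -m crank '[[[0.15,-0.15,0.5,0,0.15,0],[0,0,0.7,0,0,0],[0,0,0.5,0,0,0],[0,0,0,0,0,0],[0,0,0,0,0,0]]]'
```

```text
clock: 27.65
eef_pos: [555.3, 261.5, 24.9]
tool_rot: [3.136, 0.005, 0.006]
force: [0.5, -0.0, -1.8]
width: 33.9
```

```bash
python3 -m crank '[[[0,-0.1,0.22,0,0,0],[0,0,0.05,0,0,0],[0,0,0,0,0,0],[0,0,0,0,0,0]]]'
```

```text
clock: 27.98
eef_pos: [556.1, 262.9, 17.9]
tool_rot: [3.136, 0.004, 0.004]
force: [0.8, -0.6, -1.9]
width: 33.7
```

```bash
python3 -m crank '[[[0,0,0.12,0,0,0],[0,0,0.04,0,0,0]]]'; python3 -m crank '[[[0,0,0.06,0,0,0]]]'
```

```text
clock: 28.15
eef_pos: [557.0, 263.0, 14.0]
tool_rot: [3.137, 0.002, 0.004]
force: [-0.5, 0.2, -1.3]
width: 34.0
clock: 28.23
eef_pos: [557.3, 263.0, 13.7]
tool_rot: [3.138, 0.002, 0.004]
force: [-6.8, -0.8, 23.8]
width: 34.0
```

```bash
python3 -m crank '[[[0,0,0,0,0,0],[0,0,0,0,0,0],[0,0,0,0,0,0],[0,0,0,0,0,0]]]' -0.2; python3 -m crank '[[[0,0,-0.5,0,0,0],[0,0,-1,0,0,0],[0,0,-1,0,0,0],[-0.9,0.85,0,0,0,0],[-0.9,0.85,0,0,0,0],[-0.9,0.85,0,0,0,0],[-0.9,0.85,0,0,0,0],[0,0,0,0,0,0],[0,0,0,0,0,0]]]' -1;python3 - <<'E'
from h import *
st()
p=ctrl.get_image("scene");cv2.imwrite("pics/s8.png",cv2.resize(p["color"][150:290,280:460,::-1],None,fx=4,fy=4,interpolation=cv2.INTER_CUBIC))
E
```

```text
clock: 28.57
eef_pos: [558.5, 263.3, 15.1]
tool_rot: [3.139, -0.001, 0.004]
force: [-0.4, 0.9, 0.5]
width: 51.3
clock: 29.32
eef_pos: [449.8, 157.8, 100.3]
tool_rot: [-3.141, -0.01, 0.007]
force: [1.3, 1.3, -0.2]
width: 85.4
t 29.32 tcp [449.8 157.8 100.3] rot [-3.1412 -0.0099  0.0069] w 85.4 f [ 1.3  1.3 -0.2]
```

View pics/s8.png

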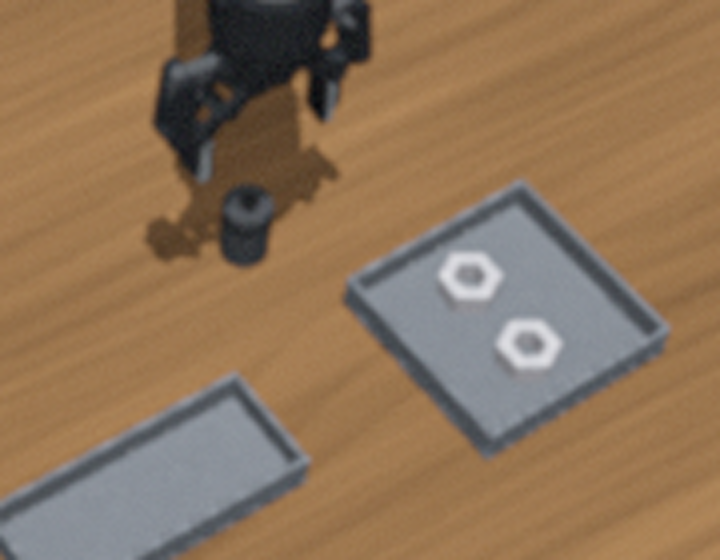

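```bash
python3 -m crank '[[[-0.18,0.06,0.4,0,-0.1,0.07],[0,0,0.4,0,0,0],[0,0,0,0,0,0],[0,0,0,0,0,0]]]'
```

```text
clock: 29.7
eef_pos: [448.9, 158.0, 77.7]
tool_rot: [-3.139, -0.005, 0.002]
force: [-0.1, -0.1, 1.5]
width: 85.2
```

```bash
python3 -m crank '[[[-0.13,0.06,0.5,0,0,0],[-0.03,0,0.7,0,0,0],[-0.03,0,0.6,0,0,0],[0,0,0.2,0,0,0],[0,0,0,0,0,0],[0,0,0,0,0,0]]]'
```

```text
clock: 30.2
eef_pos: [451.1, 159.9, 18.2]
tool_rot: [-3.137, -0.015, 0.007]
force: [0.3, 1.1, 0.6]
width: 85.3
```

```bash
python3 -m crank '[[[-0.25,0.16,0.15,-0.05,-0.12,0.07],[-0.06,0,0.05,0,0,0],[0,0,0,0,0,0]]]'
```

```text
clock: 30.45
eef_pos: [443.2, 155.1, 13.0]
tool_rot: [3.141, -0.005, 0.0]
force: [-0.5, -0.5, 0.4]
width: 85.1
```

```bash
python3 -m crank '[[[0.03,0,0,0,0,0],[0,0,0,0,0,0],[0,0,0,0,0,0],[0,0,0,0,0,0],[0,0,0,0,0,0],[0,0,0,0,0,0],[0,0,0,0,0,0],[0,0,0,0,0,0],[0,0,0,0,0,0],[0,0,0,0,0,0]]]' 1
```

```text
clock: 31.28
eef_pos: [444.5, 155.8, 14.3]
tool_rot: [3.141, -0.007, 0.001]
force: [-0.7, 0.6, 0.3]
width: 32.8
```

```bash
python3 -m crank '[[[0,0,-0.5,0,0,0],[0,0,-1,0,0,0],[0,0,-0.8,0,0,0],[0.8,0.93,0,0,0,0],[0.8,0.93,0,0,0,0],[0.8,0.93,0,0,0,0],[0.8,0.93,0,0,0,0],[0.8,0.93,0,0,0,0],[0.4,0.5,0,0,0,0],[0,0,0,0,0,0],[0,0,0,0,0,0]]]'
```

```text
clock: 32.2
eef_pos: [576.9, 1.9, 81.8]
tool_rot: [3.139, 0.005, 0.018]
force: [-0.8, 0.1, -1.8]
width: 32.8
```

```bash
python3 -m crank '[[[0.3,0.3,0.4,0,0,0.17],[0,0,0.7,0,0,0],[0,0,0.4,0,0,0],[0,0,0,0,0,0],[0,0,0,0,0,0]]]'
```

```text
clock: 32.62
eef_pos: [581.8, -2.3, 33.8]
tool_rot: [-3.14, 0.011, 0.002]
force: [-0.3, -0.8, -2.2]
width: 32.8
```

```bash
python3 -m crank '[[[0.12,0.1,0.25,0,0.1,0],[0,0,0.1,0,0,0],[0,0,0,0,0,0],[0,0,0,0,0,0]]]'
```

```text
clock: 32.95
eef_pos: [585.2, -3.1, 23.7]
tool_rot: [-3.139, -0.001, 0.005]
force: [-0.3, -0.3, -2.4]
width: 32.7
```

```bash
python3 -m crank '[[[0,0,0.14,-0.05,0,0],[0,0,0.04,0,0,0]]]'; python3 -m crank '[[[0,0,0.07,0,0,0]]]'
```

```text
clock: 33.12
eef_pos: [585.9, -2.9, 18.9]
tool_rot: [3.139, -0.002, 0.005]
force: [0.6, 0.1, -2.7]
width: 32.8
clock: 33.2
eef_pos: [586.2, -3.1, 18.2]
tool_rot: [3.14, -0.003, 0.005]
force: [-8.1, 1.7, 32.3]
width: 32.6
```

Contact; release, rise and back off.

```bash
python3 -m crank '[[[0,0,0,0,0,0],[0,0,0,0,0,0],[0,0,0,0,0,0],[0,0,0,0,0,0],[0,0,0,0,0,0]]]' -0.2; python3 -m crank '[[[0,0,-0.4,0,0,0],[0,0,-0.9,0,0,0],[0,0,-1,0,0,0],[0,0,-1,0,0,0],[0,0,-0.5,0,0,0],[-0.9,0,0,0,0,0],[-0.9,0,0,0,0,0],[-0.9,0,0,0,0,0],[-0.9,0,0,0,0,0],[-0.6,0,0,0,0,0],[0,0,0,0,0,0],[0,0,0,0,0,0]]]'; python3 - <<'E'
from h import *
S=ctrl.get_image("scene");T=ctrl.get_image("top")
cv2.imwrite("pics/s9.png",cv2.resize(S["color"][140:400,90:510,::-1],None,fx=1.9,fy=1.9,interpolation=cv2.INTER_CUBIC))
cv2.imwrite("pics/t9.png",cv2.resize(T["color"][150:310,80:560,::-1],None,fx=1.6,fy=1.6,interpolation=cv2.INTER_CUBIC))
for n,u,v,r,z in[]:pass
for q in["bearing_a","nut_a","socket","spray_can","spanner"]:
    for k,p in(("S",S),("T",T)):
        print(k,q,[(round(d["conf"],2),[round(float(v)) for v in d["extent"]]) for d in ctrl.search_frame(q,p)])
st()
E
```

```text
clock: 33.62
eef_pos: [588.0, -3.7, 20.0]
tool_rot: [3.139, -0.007, 0.005]
force: [-0.0, -0.0, -0.4]
width: 51.4
clock: 34.62
eef_pos: [457.5, -5.5, 146.0]
tool_rot: [3.14, -0.014, 0.003]
force: [1.0, -0.3, 0.2]
width: 51.2
S bearing_a [(0.81, [219, 322, 21, 25]), (0.59, [229, 340, 22, 21])]
T bearing_a [(0.79, [441, 188, 20, 14]), (0.66, [440, 210, 20, 14])]
S nut_a [(0.77, [395, 220, 12, 23])]
T nut_a [(0.62, [220, 227, 19, 17]), (0.6, [219, 201, 17, 12])]
S socket [(0.74, [486, 186, 36, 58]), (0.59, [317, 268, 17, 24])]
T socket [(0.49, [332, 207, 7, 12])]
S spray_can [(0.87, [487, 187, 42, 57])]
T spray_can [(0.97, [112, 197, 54, 37])]
S spanner [(0.62, [128, 365, 47, 67])]
T spanner [(0.68, [535, 215, 24, 74])]
t 35.22 tcp [457.6  -5.7 145. ] rot [ 3.1386e+00 -1.3000e-02  3.1000e-03] w 51.1 f [-0.4 -0.7 -0.8]
```

View pics/s9.png

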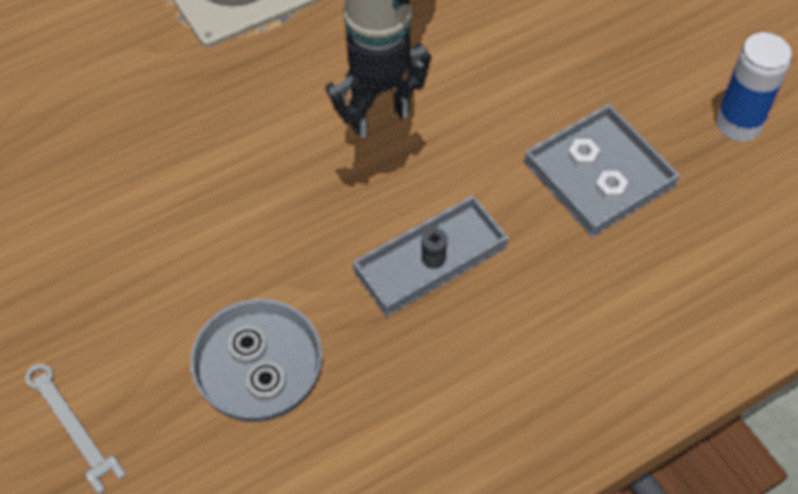

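View pics/t9.png

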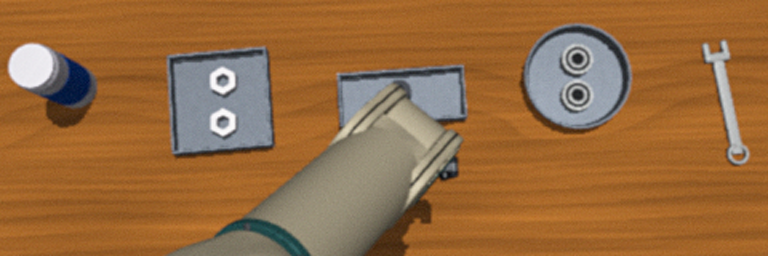

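The final pictures show both bearings in the dish, both nuts in the square tray and the socket upright in the long tray. The can and spanner have not moved, and the robot is clear.

```bash
python3 -c "
from cell import ctrl
print(ctrl.finish_job())"
```

```text
the job is handed in; nothing more can be done
None
```

I cleared the bench in the order asked and handed the job in at about 35 s, but `finish_job` reports no verdict. Each part was lowered until the wrist force showed contact, then released.

**Last pictures:**
- Both bearings lie flat side by side in the round dish, and both nuts lie flat side by side in the square tray.
- The socket stands upright in the long tray. The scene camera shows this clearly, but in the top view the arm hid most of it.
- The spray can and spanner are where they were at the start, and the gripper is clear of everything.

**Readings that stood out:**
- The first bearing was set down harder than intended: the wrist force briefly read about 50 N, under the 120 N limit. The later ones read about 18 to 32 N.
- The gripper width read 1 to 3 mm under the true sizes on every grip.
- The scene-camera network missed one nut and called the spray can a socket. The pictures and the top-camera network put both nuts in the tray.

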